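# Close the garnish pan and clip its cover

### The arm

A 6-joint arm with a two-finger parallel gripper is mounted at the origin on the work surface. World frame = base frame: x ahead of the robot, y to its left, z up, the work surface at z = 0. Lengths are in m, angles in rad, forces in N, time in s.
With the tool pointing down it reaches from about 0.275 to 1 m from the base axis. Payload 8.4 kg.
Tool frame: the origin (TCP) lies on the centre line of the jaws, within the pads' length; the fingertips stand 17 mm ahead of it and the grasp point (between the pads) lies 2 mm behind it (bot.tcp_to_tips is the z of the fingertips in the tool frame, in m); z points along the fingers, y is the line along which they close (so a half turn about z gives the same grasp; the last joint's range is limited). The gripper opens to 85 mm and grips with 20 to 120 N. Pads are 22 mm wide; open, the fingers measure 114 mm over their backs; the gripper's body (76 mm by 85 mm) begins 54 mm behind the grasp point. The pads swing forward as they close: fully open they stand 13 mm farther back than shut.
Start: joints at [-1.266, 0.353, 1.633, -0, 1.155, -0.002], TCP at [0.189, -0.596, 0.248] pointing down, gripper open.
Joint ranges: [-2.63, 2.63], [-0.92, 2.1], [0.06, 2.66], [-1.3, 4.44], [0, 2.69], [-3.02, 3.02]. Speed limits (rad/s): [2.22, 2.22, 2.79, 3.14, 3.14, 3.14].

### API

Orientations are given as a unit quaternion [x, y, z, w].
In Python, from workcell import bot, hand, kinematics, get_obs, vision, hand_in gives the robot as it stands. The module is installed in compiled form; this text tells all that it offers. Calls block until the motion is done:
- bot.reach(position, orientation): joint-space move of the TCP to a pose.
- bot.servo_line(position, ori=None, velocity=0.15): straight line of the TCP; ori=None keeps the orientation; velocity is the mean speed in m/s.
- bot.goto_joints(angles): joint-space move.
- hand.move_gripper(opening, strength=None): finger opening in m; strength is the grip in N (None keeps the last); returns when the fingers have stopped.
- bot.dwell(seconds).
- kinematics.solve_ik(position, orientation): joint angles nearest the present ones, or None.
- get_obs(): the state.
- vision.read_camera(name): name is "side" or "top"; returns a dict with "frame" (480x640x3 uint8, red, green, blue), "intrinsics" (3x3 intrinsics, pixels), "view" (4x4, takes a point from world to camera coordinates). Camera axes: x right, y down, z forward; pixel columns grow to the right and rows downward; lengths in m; the calibration is good to about 2 mm. A picture is of the moment at which its call begins. There is no depth.
A pose or a line that the arm cannot do raises bot.IKError and nothing moves.
- hand_in(): hands the job in; it is judged then, once.
The state is a dict: "time_s": time; "joint_pos": joint angles; "joint_vel": joint speeds; "joint_efforts": joint torques, N m; "position": TCP position; "orientation": TCP orientation; "wrist_force": force on the tool from outside, world axes, zero at the start; "ft_torque": the same for the moment, N m; "gripper_width": finger opening in m; "grip_force": force on a finger pad.
Only numpy, scipy, OpenCV 4.12 (cv2) and the standard library are available. Lean on these libraries where they do the work, as an engineer would, in place of code of your own. Each camera call takes 0.05 s, during which the arm holds its last target. There are 200 camera calls.

### The job

Get the garnish pan ready to carry: its thin sliding front cover has no handle, so press gently on top of it and draw it toward you until it is fully home on the front rim. Then take the loose C-shaped clip and slide it from the front onto the middle of the front rim, over rim and cover together, until its back meets the rim, and let go with the clip sitting square and the cover still fully shut. Leave the bowl, the squeeze bottle and the spatula where they are.

Things in the scene. Friction and masses are not known exactly. Their poses are not given: they have to be found in the camera images.
- pan: Immovable steel garnish pan, 357 mm long, 210 mm wide, standing on the table; bottom inside 19 mm high (amber sweets to 38 mm). Origin: on the table under the middle of its front rim; x runs from the front rim (robot side) to the back, y left, z up. Guide rails up to 89 mm high run 81 to 93 mm either side of the middle. A clip like the loose one sits on the middle of the back rim, its fin 121 mm high.
- rim_mid (a point): Middle of the front rim: on the axis of its rolled edge, a round steel bar 10 mm thick, 200 mm long along y, 75 mm over the table; axes as pan. From the bar a 3 mm flange (77 to 80 mm high) runs back to the pan's wall 20 mm behind the axis, so that bar and flange are open from below.
- cover (a joint): Opening of the sliding front cover, in m: 0 = home against its stop, its front edge 3 mm in front of the axis of the front rim bar; 0.115 = pushed fully back under the fixed half. It slides along the pan's x axis only, drags with about 4 N, stays where it is left and cannot be lifted. It has no handle.
- cover_edge (a point): Middle of the sliding cover's front edge, on its top face, 84 mm over the table; axes as pan. The cover is a smooth white plate 165 x 172 x 4 mm; at the start 40 to 75 mm of it show between this edge and the fixed half. Pressing on it with 14 to 20 N and pulling to the pan's -x moves it; over 35 N is too much for it.
- rear_edge (a point): Middle of the front edge of the fixed rear half of the cover (steel, 176 mm wide, top 90 mm over the table), on its top face, 150 mm behind the front rim; axes as pan. The sliding cover runs under it.
- clip_fin (a point): Centre of the grip fin of the loose grey clip, 44 mm above its underside. The rigid clip, 50 g, is a C seen from its end, 64 mm long along y, mouth to its +x, z up, standing on its lower jaw. The fin, on top, is an upright plate 8 mm thick (x), 56 mm long (y), 29 to 60 mm above the underside.
- clip_throat (a point): Point in the clip's gap where the rim bar's axis lies when it is fully on, upper jaw resting on the cover: 30 mm below and 1 mm behind (-x) clip_fin; same axes. From here: back of the C 5 to 11 mm behind; lower jaw's top 8 mm below, reaching 13 mm ahead; upper jaw's underside 9 mm above, 19 mm ahead plus a flared lip to 31 mm. Gap 17 mm; bar and cover together 14 mm.
- bowl: Bystander: small white bowl, 96 mm wide, 45 mm high; origin under its centre.
- bottle: Bystander: clear squeeze bottle, 58 mm wide, 165 mm high; origin under its centre.
- spatula: Bystander: spatula lying flat; origin near the middle of its length, x along it.
Mind the look-alikes: they are no part of the job. Of the things that look like the part that bears clip_fin, take the one that is nearest to the robot's base at the start.

How it is judged:
On the way, in this order (a step that is already met when the one before it is completed fails the run):
1. the sliding cover is drawn fully home (value of joint cover below 0.003 m), for 0.2 s.
2. the clip is slid onto the front rim, over rim and cover (value of joint cover below 0.004 m and x of clip_throat in the frame of rim_mid between -0.005 and 0.005 m and z of clip_throat in the frame of rim_mid between -0.004 and 0.005 m), for 0.2 s.
At the end, for the whole second after the job is handed in: The sliding cover is home (open by less than 4 mm) and the clip sits on the front rim over bar and cover: its throat point within 5 mm along and 4 mm in height of the rim bar's axis, within 25 mm of the rim's middle, square and upright within 0.15 rad (value of joint cover below 0.004 m and x of clip_throat in the frame of rim_mid between -0.005 and 0.005 m and y of clip_throat in the frame of rim_mid between -0.025 and 0.025 m and z of clip_throat in the frame of rim_mid between -0.004 and 0.004 m and angle between clip_throat's own z axis and vertical below 0.15 rad and angle between the x axis of clip_throat and the x axis of rim_mid, either way round below 0.15 rad); the robot touches nothing.
It fails at once if the fingers press on the pan or its cover with more than 35 N (contact force between the fingers and pan above 35 N).
It fails at once if the bowl is moved more than 20 mm (distance of bowl from where it was at the start of the episode above 0.02 m).
It fails at once if the squeeze bottle is moved more than 20 mm (distance of bottle from where it was at the start of the episode above 0.02 m).
It fails at once if the spatula is moved more than 20 mm (distance of spatula from where it was at the start of the episode above 0.02 m).
It also fails if it takes over 64 s, if anything falls off the work surface, if the arm or the gripper's body presses on something with over 40 N, if the wrist force passes 120 N, or if a joint passes its speed limit or range.

## Working session

There is one attempt and no reset: what is moved stays moved. The work goes in short steps, each a Python script; the robot and the scene stay as the last script left them, time stands still between calls to the robot, and variables do not carry over. Pictures are saved under pics/ and viewed, at most 10 in all, crops included, and the job is handed in when it is done.

```bash
mkdir -p pics; cat > h.py <<'E'
import numpy as np, cv2
from workcell import bot, hand, kinematics, get_obs, vision, hand_in
def shot(n,f=None):
    c=vision.read_camera(n)
    if f: cv2.imwrite(f,c["frame"][:,:,::-1])
    return c
def ray(c,uv):
    K=np.array(c["intrinsics"]);V=np.array(c["view"]);R=V[:3,:3];t=V[:3,3]
    d=R.T@np.linalg.solve(K,[uv[0],uv[1],1.]); return -R.T@t,d
def onz(c,uv,z):
    o,d=ray(c,uv); return o+d*(z-o[2])/d[2]
def proj(c,p):
    q=np.array(c["view"])[:3]@np.append(p,1); q=np.array(c["intrinsics"])@q; return q[:2]/q[2]
E
python3 - <<'E'
from h import *
for n in("top","side"):
    c=shot(n,f"pics/{n}0.png"); print(n,c["intrinsics"],ray(c,(320,240)))
o=get_obs();print(o["time_s"],o["position"],o["orientation"])
E
```

```text
top [[444.84623388   0.         318.71570668]
 [  0.         444.84623388 244.38352931]
 [  0.           0.           1.        ]] (array([4.08545134e-01, 1.78804052e-04, 1.01064704e+00]), array([ 0.23482387,  0.02512296, -0.97176747]))
side [[559.17271091   0.         318.31306449]
 [  0.         559.17271091 242.36507648]
 [  0.           0.           1.        ]] (array([0.56134189, 1.10924644, 0.75049438]), array([ 0.04403758, -0.85414343, -0.51819561]))
0.1 [ 0.18862401 -0.5954317   0.24765124] [ 9.88257530e-01  1.52796188e-01 -1.01698467e-04 -6.07813442e-04]
```

View pics/top0.png

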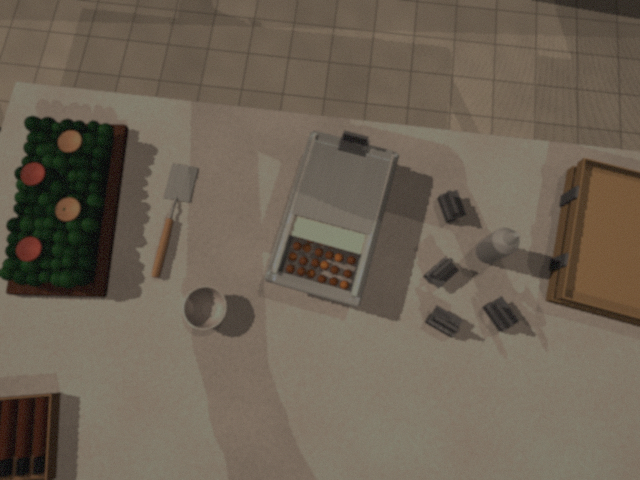

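View pics/side0.png

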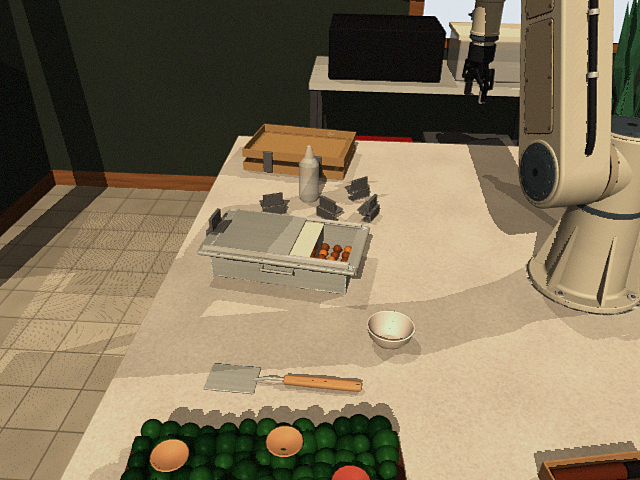

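The top view shows four loose clips at (452,207), (441,271), (443,321) and (501,314). One clip is on the pan's back rim at (353,143), and there are two on the tray at (569,195) and (556,265). The pan's front rim runs from (272,281) to (355,300), and the cover's front edge is near y≈245. Next I'll work out distances and take a close crop.

```bash
python3 - <<'E'
from h import *
t=shot("top");s=shot("side")
for p in[(452,207),(441,271),(443,321),(501,314),(353,143),(569,195),(556,265)]:
    q=onz(t,p,.03);print(p,q.round(3),np.hypot(*q[:2]).round(3),proj(s,q).round())
a=cv2.resize(t["frame"][175:345,400:540],None,fx=4.2,fy=4.2*.84,interpolation=cv2.INTER_CUBIC)
a=cv2.resize(t["frame"][190:340,405:535],None,fx=4,fy=4,interpolation=cv2.INTER_CUBIC)
a=cv2.convertScaleAbs(a,alpha=1.8,beta=15)
cv2.imwrite("pics/c1.png",a[:,:,::-1])
a=cv2.resize(s["frame"][170:300,190:390],None,fx=4,fy=4,interpolation=cv2.INTER_CUBIC)
cv2.imwrite("pics/c2.png",cv2.convertScaleAbs(a,alpha=1.5,beta=10)[:,:,::-1])
E
```

```text
(452, 207) [ 0.761 -0.267  0.03 ] 0.806 [275. 203.]
(441, 271) [ 0.608 -0.251  0.03 ] 0.658 [329. 208.]
(443, 321) [ 0.498 -0.262  0.03 ] 0.563 [369. 208.]
(501, 314) [ 0.529 -0.387  0.03 ] 0.655 [358. 187.]
(353, 143) [ 0.892 -0.024  0.03 ] 0.892 [208. 246.]
(569, 195) [ 0.823 -0.536  0.03 ] 0.982 [266. 163.]
(556, 265) [ 0.653 -0.506  0.03 ] 0.826 [319. 169.]
```

View pics/c1.png

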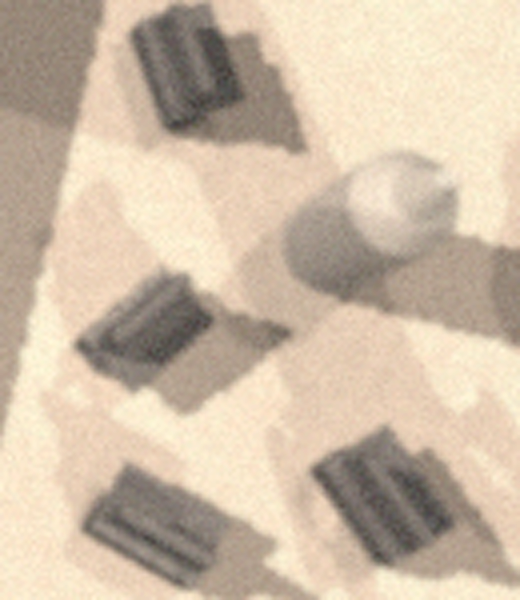

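View pics/c2.png

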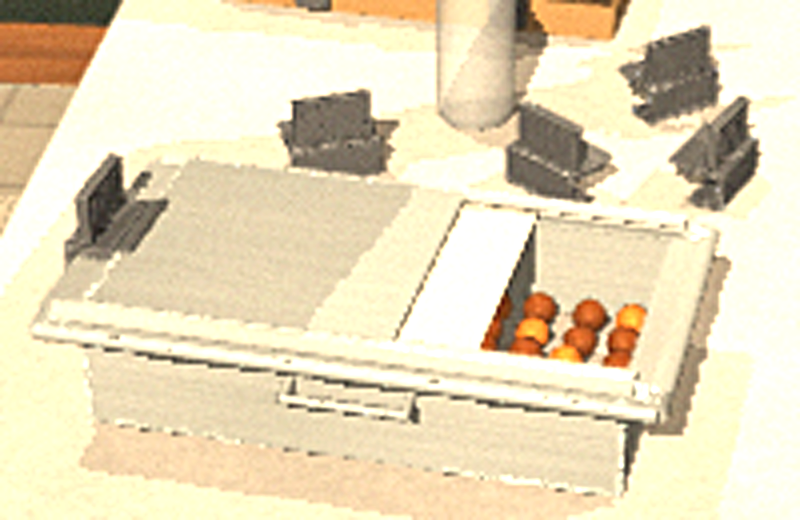

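The nearest clip is (443,321), 0.56 m from the base; the next is 0.65 m away. The crop shows its fin toward the robot and its lip and mouth pointing away, roughly toward pan +x. Now I'll measure the cover strip, the rim and the chosen fin.

```bash
python3 - <<'E'
from h import *
t=shot("top");f=t["frame"]
hsv=cv2.cvtColor(cv2.GaussianBlur(f,(3,3),0),cv2.COLOR_RGB2HSV)
print("white px",f[235,328],"steel",f[200,330],"rim",f[289,315],"clip",f[321,443],"table",f[350,400],"shadow",f[331,465])
g=cv2.cvtColor(f,cv2.COLOR_RGB2GRAY)
m=np.zeros_like(g);m[205:262,280:375]=(cv2.GaussianBlur(g,(3,3),0)[205:262,280:375]>170)*255
n,l,st,ce=cv2.connectedComponentsWithStats(m);print(st[1:],ce[1:])
a=cv2.resize(f[205:315,255:375],None,fx=5,fy=5,interpolation=cv2.INTER_CUBIC)
b=cv2.resize(f[300:344,415:475],None,fx=5,fy=5,interpolation=cv2.INTER_CUBIC)
c=np.zeros((550,600+0,3),np.uint8);c[:]=a
out=np.zeros((550+0,800,3),np.uint8);out[:,:500]=a[:,50:550];out[:220,500:]=b
cv2.imwrite("pics/d.png",cv2.convertScaleAbs(out,alpha=1.7)[:,:,::-1])
E
```

```text
white px [132 135 115] steel [104  98  88] rim [113 108  95] clip [71 66 61] table [130 124 108] shadow [89 77 67]
[] []
```

View pics/d.png

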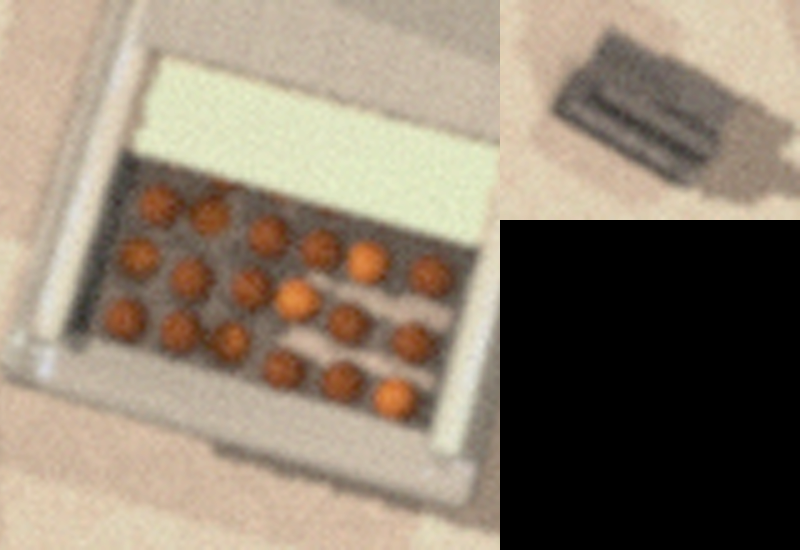

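The crop shows the pale-green cover strip with corners at about (296,215), (292,235) and (360,254). The clip's fin runs from about (428,320) to (455,336), with the upper jaw above it. Now I'll compute the lines.

```bash
cat >> h.py <<'E'
def pan(c):
    f=c["frame"].astype(int);f=cv2.GaussianBlur(f.astype(np.float32),(3,3),0)
    m=((f[...,1]-f[...,0]>-1)&(f[...,1]>105)).astype(np.uint8); m[:200]=0;m[310:]=0;m[:,:260]=0;m[:,385:]=0
    n,l,st,ce=cv2.connectedComponentsWithStats(m);k=1+st[1:,4].argmax()
    ys,xs=np.where(l==k);U=np.unique(xs)[4:-4]
    top=np.array([onz(c,(u,ys[xs==u].min()-.5),.090)[:2] for u in U])
    bot_=np.array([onz(c,(u,ys[xs==u].max()+.5),.084)[:2] for u in U])
    return st[k],top,bot_
E
python3 - <<'E'
from h import *
t=shot("top");s=shot("side")
st,T,B=pan(t);print(st)
for P in(T,B):
    v=cv2.fitLine(P.astype(np.float32),cv2.DIST_HUBER,0,.001,.001).ravel();print(v, np.degrees(np.arctan2(v[1],v[0])), P[0],P[-1])
print("quad",[onz(t,(265+u/5,205+w/5),z)[:2].round(4) for u,w,z in[(155,52,.09),(500,143,.09),(135,150,.084),(475,247,.084)]])
print("rim front",[onz(t,(265+u/5,205+w/5),.075)[:2].round(4) for u,w in[(8,378),(468,503)]])
print("fin top",[onz(t,(415+(u-500)/5,300+w/5),.06)[:2].round(4) for u,w in[(568,97),(700,172)]], "backedge .03", [onz(t,(415+(u-500)/5,300+w/5),.03)[:2].round(4) for u,w in[(555,112),(685,185)]])
print("lip",[onz(t,(415+(u-500)/5,300+w/5),.03)[:2].round(4) for u,w in[(608,30),(742,98)]])
print("side fin",[onz(s,(190+u/4,170+w/4),.06)[:2].round(4) for u,w in[(745,97),(710,135)]])
E
```

```text
[ 293  219   71   35 1282]
[0.13503356 0.99084103 0.66515833 0.01072472] 82.23943 [0.67004135 0.0786341 ] [ 0.6553932  -0.05700916]
[0.16399848 0.98646057 0.6248489  0.00607278] 80.560936 [0.63630137 0.07438937] [ 0.61542525 -0.06162973]
quad [array([0.6789, 0.082 ]), array([ 0.6567, -0.0698]), array([0.6361, 0.0852]), array([ 0.6116, -0.0642])]
rim front [array([0.5329, 0.1259]), array([ 0.5043, -0.0729])]
fin top [array([ 0.495 , -0.2238]), array([ 0.4707, -0.2808])] backedge .03 [array([ 0.4906, -0.2257]), array([ 0.4664, -0.2835])]
lip [array([ 0.5289, -0.2464]), array([ 0.5066, -0.3061])]
side fin [array([ 0.4802, -0.2863]), array([ 0.5049, -0.227 ])]
```

```bash
cat >> h.py <<'E'
def Q(deg):
    a=np.radians(deg)/2; return [np.cos(a),np.sin(a),0,0]
def F(): return np.array(get_obs()["wrist_force"])
P0=np.array([.521,.026]); YAW=-8.2
ex=np.array([np.cos(np.radians(YAW)),np.sin(np.radians(YAW))]); ey=np.array([-ex[1],ex[0]])
def W(x,y,z): return [*(P0+x*ex+y*ey),z]
E
python3 - <<'E'
from h import *
hand.move_gripper(0.0)
bot.reach(W(.123,0,.20),Q(YAW)); print(get_obs()["time_s"])
bot.servo_line(W(.123,0,.112)); bot.dwell(.3)
b=F();z=.106;print(get_obs()["time_s"],b,bot.tcp_to_tips)
bot.servo_line(W(.123,0,z),velocity=.05)
while z>.094:
    z-=.001; bot.servo_line(W(.123,0,z),velocity=.02); bot.dwell(.05)
    d=(F()-b); print(round(z,4),get_obs()["position"][2].round(4),d.round(1),round(get_obs()["time_s"],2))
    if d[2]>9: break
np.save("b.npy",b)
E
```

```text
3.7917
4.825 [-0.31826732  0.4969913   0.59624289] 0.017
0.105 0.105 [ 0.6 -0.3 -0.5] 5.39
0.104 0.104 [ 0.6 -0.5 -1.7] 5.69
0.103 0.103 [-0.2  0.1 -0.3] 5.99
0.102 0.102 [ 0.2 -0.4 -1. ] 6.29
0.101 0.1011 [-0.3  0.3  0.5] 6.59
0.1 0.101 [-1.2 -1.3  8.2] 6.89
0.099 0.101 [-3.3 -1.6 15.7] 7.19
```

```bash
python3 - <<'E'
from h import *
b=np.load("b.npy");z=.0988;x=.123
while x>.004:
    x-=.006; bot.servo_line(W(x,0,z),velocity=.04)
    d=F()-b; z+=np.clip((d[2]-17)/8000*.5,-.0006,.0006)
    print(round(x,3),d.round(1),round(d[:2]@ex,1),round(z,4),round(get_obs()["time_s"],2))
    if d[2]>28 : bot.servo_line(W(x,0,z+.001));print("hi");break
    if d[:2]@ex>11: break
c=shot("top","pics/e.png")
cv2.imwrite("pics/e2.png",cv2.convertScaleAbs(cv2.resize(c["frame"][130:330,240:420],None,fx=3,fy=3),alpha=1.6)[:,:,::-1])
E
```

```text
0.117 [ 1.5 -2.4 12.4] 1.8 0.0985 7.49
0.111 [ 1.5 -2.  13.5] 1.8 0.0983 7.79
0.105 [ 1.4 -2.1 15.4] 1.7 0.0982 8.09
0.099 [ 1.2 -1.5 16. ] 1.5 0.0981 8.39
0.093 [ 1.6 -1.  17.8] 1.7 0.0982 8.69
0.087 [ 1.6 -0.5 17.2] 1.7 0.0982 8.99
0.081 [ 2.1 -1.3 16.3] 2.3 0.0982 9.29
0.075 [ 1.7 -0.2 18. ] 1.7 0.0982 9.59
0.069 [ 1.7 -0.8 16.9] 1.7 0.0982 9.89
0.063 [ 2.   1.1 17.3] 1.8 0.0982 10.19
0.057 [ 2.9  0.3 17.5] 2.8 0.0983 10.49
0.051 [ 1.8 -0.2 16.8] 1.8 0.0982 10.79
0.045 [ 1.7  1.5 17.9] 1.5 0.0983 11.09
0.039 [ 2.1  2.9 17. ] 1.6 0.0983 11.39
0.033 [ 1.9  2.3 17.6] 1.5 0.0983 11.69
0.027 [ 1.4  2.5 17.6] 1.0 0.0984 11.99
0.021 [ 2.7  3.3 17.6] 2.2 0.0984 12.29
0.015 [ 2.3  3.2 17.8] 1.8 0.0985 12.59
0.009 [ 5.9  1.4 13.2] 5.7 0.0982 12.89
0.003 [ 8.2 -0.1 13.7] 8.1 0.098 13.19
```

View pics/e2.png

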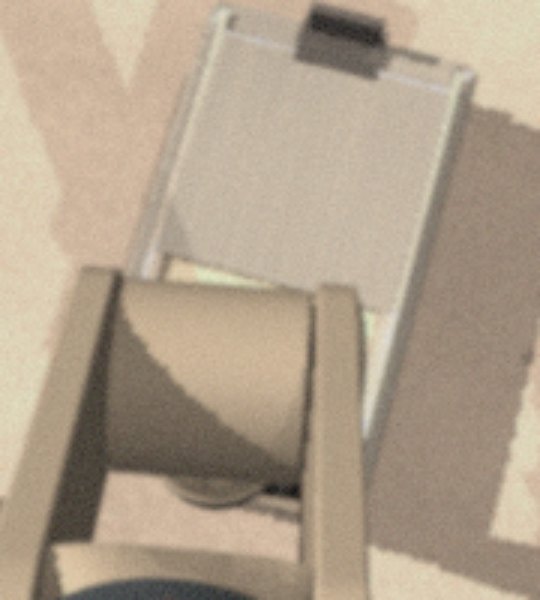

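The arm hides most of the cover, but the white strip now reaches forward of the fixed half. The drag force rose from 2 to 8 N near x=0.01, so the cover reached its stop. I'll lift, go over the clip and check.

```bash
python3 - <<'E'
from h import *
bot.servo_line(W(.003,0,.20),velocity=.2)
hand.move_gripper(.07,30)
c=np.array([.491,-.258])
bot.reach([*c,.20],Q(67)); print(get_obs()["time_s"],get_obs()["joint_pos"])
t=shot("top","pics/f.png");s=shot("side","pics/fs.png")
st,T,B=pan(t);print(st)
for P in(T,B):
    v=cv2.fitLine(P.astype(np.float32),cv2.DIST_HUBER,0,.001,.001).ravel()
    print(v,"at pan xy",(v[2:]-P0)@ex,(v[2:]-P0)@ey, np.degrees(np.arctan2(v[1],v[0])))
a=cv2.resize(t["frame"][195:335,255:395],None,fx=4,fy=4,interpolation=cv2.INTER_CUBIC)
b=cv2.resize(s["frame"][150:290,330:390],None,fx=4,fy=4,interpolation=cv2.INTER_CUBIC)
cv2.imwrite("pics/f2.png",cv2.convertScaleAbs(np.hstack([a,b]),alpha=1.5)[:,:,::-1])
E
```

```text
16.1833 [-4.85963249e-01  2.97196206e-01  1.83194917e+00  1.59970865e-04
  1.01250371e+00 -8.41625338e-02]
[ 273  218   91   86 4936]
[ 0.10177965 -0.99480695  0.6600877   0.01393461] at pan xy 0.13938657746859276 0.007895897019276964 -84.15833
[0.15746146 0.9875251  0.5189832  0.02716423] at pan xy -0.0021622481618805835 0.0008646711718280017 80.940414
```

View pics/f2.png

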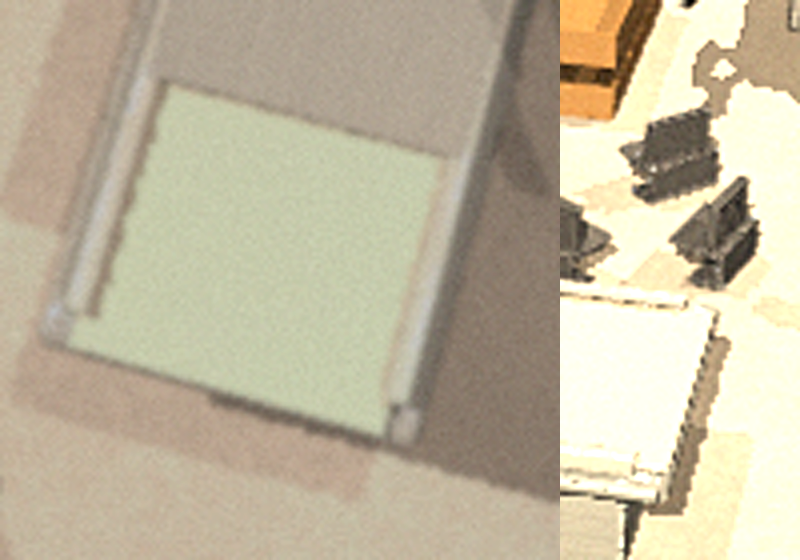

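The cover is fully home: its front edge is at pan x=-2 mm, nominal -3, running from (273,281) to (352,304). The clip is undisturbed. Now I'll grasp it.

```bash
python3 - <<'E'
from h import *
c=[.491,-.258]
bot.servo_line([*c,.10],velocity=.15); bot.servo_line([*c,.055],velocity=.06)
hand.move_gripper(0.03);hand.move_gripper(0.0,60); bot.dwell(.2)
o=get_obs();print(o["time_s"],o["position"],o["gripper_width"],o["grip_force"],o["wrist_force"])
b0=F()
bot.servo_line([*c,.16],velocity=.15);bot.dwell(.2);print(get_obs()["gripper_width"],F()-b0)
bot.reach(W(-.075,0,.16),Q(YAW+90-.3)); bot.servo_line(W(-.075,0,.1175),velocity=.1); bot.dwell(.2)
print(get_obs()["time_s"],get_obs()["position"])
t=shot("top");s=shot("side")
a=cv2.resize(t["frame"][255:355,255:395],None,fx=3,fy=3,interpolation=cv2.INTER_CUBIC)
b=cv2.resize(s["frame"][190:290,310:430],None,fx=3,fy=3,interpolation=cv2.INTER_CUBIC)
cv2.imwrite("pics/g.png",cv2.convertScaleAbs(np.hstack([a,b]),alpha=1.5)[:,:,::-1])
E
```

```text
18.9917 [ 0.49094786 -0.25798798  0.0549519 ] 0.006859244621235495 62.71891236305237 [ 0.02344664  0.27252269 -0.24995203]
0.006641643688594972 [ 0.21329718  0.05132063 -0.12944669]
21.9583 [0.44727411 0.03666373 0.11810145]
```

View pics/g.png

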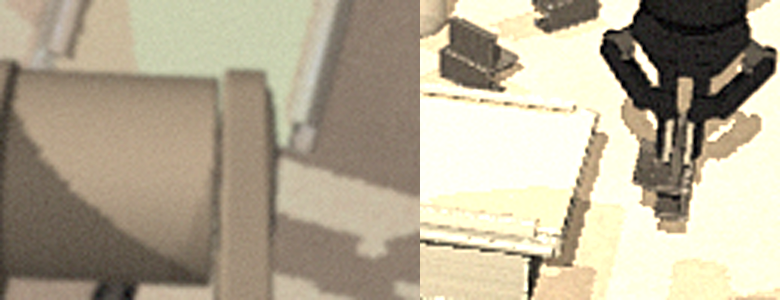

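The clip is held upright by its fin, in front of the rim, with the mouth toward the pan (side crop around (670,190)). Next is a slow insertion with force monitoring.

```bash
python3 - <<'E'
from h import *
z=.1175
bot.servo_line(W(-.048,0,z),velocity=.1); bot.dwell(.2); b=F();x=-.048
while x<.009:
    x+=.002 if x>-.008 else .004
    bot.servo_line(W(x,0,z),velocity=.03); d=F()-b; o=get_obs()
    if x>-.04: print(round(x,3),round((np.array(o["position"][:2])-P0)@ex,4),round(o["position"][2],4),"fx",round(d[:2]@ex,1),"fy",round(d[:2]@ey,1),"fz",round(d[2],1),round(o["time_s"],1))
    if d[:2]@ex<-8 or abs(d[2])>12: break
E
```

```text
-0.04 -0.0397 0.1175 fx -0.8 fy 0.3 fz -1.8 23.2
-0.036 -0.0358 0.1175 fx -0.0 fy -0.6 fz -1.1 23.5
-0.032 -0.0318 0.1175 fx -1.3 fy 0.4 fz -1.7 23.8
-0.028 -0.0278 0.1175 fx -0.7 fy 0.3 fz -1.8 24.1
-0.024 -0.0238 0.1175 fx -0.2 fy 1.0 fz -0.8 24.4
-0.02 -0.0198 0.1175 fx 0.4 fy 1.1 fz -1.1 24.7
-0.016 -0.0157 0.1175 fx -0.8 fy 0.6 fz -0.7 24.9
-0.012 -0.0118 0.1175 fx -0.5 fy 0.3 fz -1.5 25.2
-0.008 -0.0078 0.1175 fx -0.6 fy 1.3 fz -1.1 25.5
-0.006 -0.0059 0.1175 fx -2.0 fy 0.7 fz -1.5 25.8
-0.004 -0.0039 0.1175 fx -0.7 fy 0.6 fz -1.3 26.0
-0.002 -0.0018 0.1175 fx -0.5 fy 0.8 fz -1.5 26.3
0.0 0.0001 0.1175 fx -0.6 fy 0.5 fz -1.8 26.5
0.002 0.0015 0.1173 fx -3.2 fy 1.5 fz -0.2 26.8
0.004 0.0019 0.117 fx -8.7 fy 2.1 fz 3.6 27.0
```

It met the rim at TCP x≈1.5 mm (predicted 1.0), with no vertical jamming. Now I'll ease off, lower onto the cover, release and check.

```bash
python3 - <<'E'
from h import *
x,z=.0012,.1175
bot.servo_line(W(x,0,z),velocity=.03);bot.dwell(.2);b=F()
while z>.1145:
    z-=.0005;bot.servo_line(W(x,0,z),velocity=.02);bot.dwell(.05);d=F()-b;print(round(z,4),d.round(1))
    if d[2]>3:break
bot.dwell(.3)
hand.move_gripper(.03);bot.dwell(.2);print(get_obs()["gripper_width"],get_obs()["position"])
bot.servo_line(W(x,0,.22),velocity=.12)
bot.reach([.35,-.15,.30],Q(67))
t=shot("top");s=shot("side");print(get_obs()["time_s"])
a=cv2.resize(t["frame"][205:315,255:385],None,fx=3.3,fy=3.3,interpolation=cv2.INTER_CUBIC)
b=cv2.resize(s["frame"][190:300,285:385],None,fx=3.3,fy=3.3,interpolation=cv2.INTER_CUBIC)
cv2.imwrite("pics/i.png",cv2.convertScaleAbs(np.hstack([a,b]),alpha=1.5)[:,:,::-1])
E
```

```text
0.117 [0. 1. 0.]
0.1165 [0.3 0.3 0.8]
0.116 [ 0.4  0.2 -0.5]
0.1155 [-0.6 -0.1  1.6]
0.115 [-2.6  0.3  7.3]
0.029628806272074235 [0.52221467 0.02582848 0.11495322]
31.95
```

View pics/i.png

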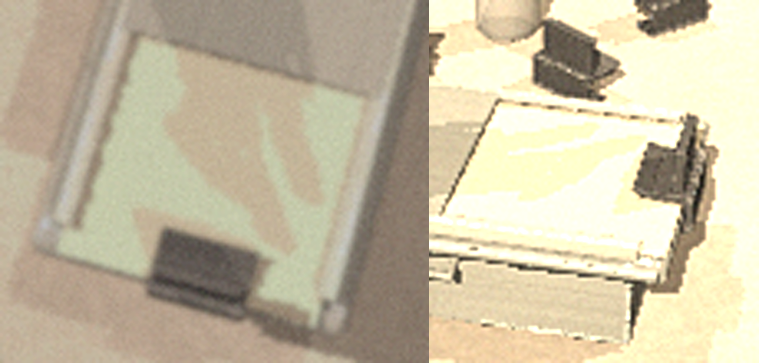

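The clip sits square on the front rim at about (316,287), within about 1 cm of the middle. Its upper jaw rests on the closed cover and the gripper is clear, so I'm handing in.

```bash
python3 -c "
from h import *
print(hand_in())"
```

```text
the job is handed in; nothing more can be done
None
```

The cover is drawn fully home, and the clip is seated square on the front rim about 1 cm from its middle, with the gripper clear; the job was handed in at about 32 s of the 64 s limit, and `hand_in()` gave no verdict.

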